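# Find the tin with the casting by its weight and lever it open

### The job

Feel by lifting which of the three identical tins is the heavy one, the one with the metal casting, and set it down in the wooden holder with its slot towards you (the rack leaves fingers room only at its sides, the holder only at its front and back, so it will have to be taken anew). Then put the bench knife's blade into the slot under the lid and lever the lid well up, nearly upright, with the blade, never touching an opened tin with the fingers and opening no tin outside the holder. Lay the knife back flat on the rubber mat, leave the two light tins shut and upright in the rack and the other things on the bench where they are.

Things in the scene. Friction and masses are not known exactly. Their poses are not given: they have to be found in the camera images.
- tin1: one of 3 outwardly identical tins: aluminium box 64 (x) x 50 (y) x 34 mm high with a flush blue lid; origin: centre of its underside; front is -x. The tin weighs 0.11 kg; shut inside, on a 3 mm floor, lies the metal casting (about 0.28 kg; a different tin each time) or a light resin pattern (0.025 kg), both grey discs of the same look, 40 mm across, 18 mm high
- tin1_lid (a joint): lid of tin1, 4 mm thick, a red dot on top near its front edge: hinge along the tin's y at its back (x = +32 mm, 30 mm above its underside), rad, 0 shut, 1.57 upright, up to 1.9; stiff, it stays where it is left
- tin1_slot (a point): middle of the slot in the front (-x) wall of tin1, on its outer face, 26 mm above its underside: 32 mm wide, from 22 to 30 mm above the underside, open through the 3 mm wall, right under the lid, for a blade to go in
- tin2: one of 3 outwardly identical tins: aluminium box 64 (x) x 50 (y) x 34 mm high with a flush blue lid; origin: centre of its underside; front is -x. The tin weighs 0.11 kg; shut inside, on a 3 mm floor, lies the metal casting (about 0.28 kg; a different tin each time) or a light resin pattern (0.025 kg), both grey discs of the same look, 40 mm across, 18 mm high
- tin2_lid (a joint): lid of tin2, 4 mm thick, a red dot on top near its front edge: hinge along the tin's y at its back (x = +32 mm, 30 mm above its underside), rad, 0 shut, 1.57 upright, up to 1.9; stiff, it stays where it is left
- tin2_slot (a point): middle of the slot in the front (-x) wall of tin2, on its outer face, 26 mm above its underside: 32 mm wide, from 22 to 30 mm above the underside, open through the 3 mm wall, right under the lid, for a blade to go in
- tin3: one of 3 outwardly identical tins: aluminium box 64 (x) x 50 (y) x 34 mm high with a flush blue lid; origin: centre of its underside; front is -x. The tin weighs 0.11 kg; shut inside, on a 3 mm floor, lies the metal casting (about 0.28 kg; a different tin each time) or a light resin pattern (0.025 kg), both grey discs of the same look, 40 mm across, 18 mm high
- tin3_lid (a joint): lid of tin3, 4 mm thick, a red dot on top near its front edge: hinge along the tin's y at its back (x = +32 mm, 30 mm above its underside), rad, 0 shut, 1.57 upright, up to 1.9; stiff, it stays where it is left
- tin3_slot (a point): middle of the slot in the front (-x) wall of tin3, on its outer face, 26 mm above its underside: 32 mm wide, from 22 to 30 mm above the underside, open through the 3 mm wall, right under the lid, for a blade to go in
- rack: dark wooden rack, fixed, a channel along its y: base 86 (x) x 270 (y) x 5 mm thick, two rails 8 mm thick, tops 33 mm above the table, 70 mm clear between them; the tins stand on the base in a row about 88 mm apart, fronts to -x, and can be gripped only across their 50 mm width. Origin: centre of its underside
- holder: light wooden holder, fixed: base 130 (x) x 110 (y) x 6 mm; on it two jaws 70 mm long in x, 28 mm high, leaning outwards (55 mm clear at the foot, 66 at the top), and brass stops in front and behind, 6 mm high, 70 mm clear between. The tin goes between them, x along x, slot to -x (robot side), gripped by front and back. Origin: centre of its underside
- knife: bench knife lying flat, 170 mm long: wooden handle 90 x 18 x 16 mm high with a brass collar, from x = -65 to +25 mm; steel blade straight ahead along +x up to the tip at x = +105 mm, 12 mm wide, 2.5 mm thick, its middle 8 mm above the handle's underside. Origin on the underside at the place to grip the handle
- mat: black rubber bench mat, fixed, 240 (x) x 260 (y) x 3 mm, with the knife, the red screwdriver and a ring on it; origin at the centre of its underside
- ring_blank: bystander: plain steel ring lying on the mat, 26 mm across, 7 mm high
- driver: bystander: screwdriver with a red handle lying on the mat, 160 mm long
- bench_block: bystander: dark steel bench block 60 x 60 x 20 mm
- hammer: bystander: hammer lying on the table, 220 mm long
- jar_green: bystander: green glass jar with white cap, 56 mm across, 75 mm high
- bottle_amber: bystander: amber bottle with black cap, 52 mm across, 120 mm high
Mind the look-alikes: they are no part of the job. What is shaped like the tin1 but orange or turquoise is not meant.

How it is judged (in metres and radians):
On the way, in this order (a step that is already met when the one before it is completed fails the run):
1. the heavy tin lies in the holder, shut, slot towards the robot, let go by the fingers (((contact force between tin1 and holder above 2.5 N and x of tin1 in the frame of holder between -0.01 and 0.01 m and y of tin1 in the frame of holder between -0.01 and 0.01 m and z of tin1 in the frame of holder between 0 and 0.012 m and x of tin1_slot in the frame of holder below -0.02 m and angle between tin1's own z axis and vertical below 0.1 rad and contact force between each of the fingers, knife and tin1 below 0.1 N and value of joint tin1_lid below 0.1 rad) or (contact force between tin2 and holder above 2.5 N and x of tin2 in the frame of holder between -0.01 and 0.01 m and y of tin2 in the frame of holder between -0.01 and 0.01 m and z of tin2 in the frame of holder between 0 and 0.012 m and x of tin2_slot in the frame of holder below -0.02 m and angle between tin2's own z axis and vertical below 0.1 rad and contact force between each of the fingers, knife and tin2 below 0.1 N and value of joint tin2_lid below 0.1 rad) or (contact force between tin3 and holder above 2.5 N and x of tin3 in the frame of holder between -0.01 and 0.01 m and y of tin3 in the frame of holder between -0.01 and 0.01 m and z of tin3 in the frame of holder between 0 and 0.012 m and x of tin3_slot in the frame of holder below -0.02 m and angle between tin3's own z axis and vertical below 0.1 rad and contact force between each of the fingers, knife and tin3 below 0.1 N and value of joint tin3_lid below 0.1 rad))), for 0.2 s.
2. the knife, inside the lid's edge, has lifted the lid of the tin in the holder by more than 0.3 rad and bears on it (((value of joint tin1_lid above 0.3 rad and contact force between knife and tin1 above 0.1 N and horizontal distance between tin1 and holder below 0.02 m and contact force between the fingers and tin1 below 0.1 N) or (value of joint tin2_lid above 0.3 rad and contact force between knife and tin2 above 0.1 N and horizontal distance between tin2 and holder below 0.02 m and contact force between the fingers and tin2 below 0.1 N) or (value of joint tin3_lid above 0.3 rad and contact force between knife and tin3 above 0.1 N and horizontal distance between tin3 and holder below 0.02 m and contact force between the fingers and tin3 below 0.1 N))), for 0.05 s.
At the end, for the whole second after the job is handed in: Heavy tin upright in the holder (within 10 mm, pressing on it with over 2.5 N, as only the heavy one does), slot to the robot, lid open over 1.0 rad; light tins upright in the rack, shut (below 0.1 rad); knife flat and still on the mat (origin on it); nothing held (((contact force between tin1 and holder above 2.5 N and x of tin1 in the frame of holder between -0.01 and 0.01 m and y of tin1 in the frame of holder between -0.01 and 0.01 m and z of tin1 in the frame of holder between 0 and 0.012 m and x of tin1_slot in the frame of holder below -0.02 m and angle between tin1's own z axis and vertical below 0.1 rad and contact force between the fingers and tin1 below 0.1 N and value of joint tin1_lid above 1 rad and linear speed of tin1 below 0.02 m/s and (x of tin2 in the frame of rack between -0.015 and 0.015 m and y of tin2 in the frame of rack between -0.14 and 0.14 m and z of tin2 in the frame of rack between 0 and 0.012 m and angle between tin2's own z axis and vertical below 0.1 rad and value of joint tin2_lid below 0.1 rad and linear speed of tin2 below 0.02 m/s) and (x of tin3 in the frame of rack between -0.015 and 0.015 m and y of tin3 in the frame of rack between -0.14 and 0.14 m and z of tin3 in the frame of rack between 0 and 0.012 m and angle between tin3's own z axis and vertical below 0.1 rad and value of joint tin3_lid below 0.1 rad and linear speed of tin3 below 0.02 m/s)) or (contact force between tin2 and holder above 2.5 N and x of tin2 in the frame of holder between -0.01 and 0.01 m and y of tin2 in the frame of holder between -0.01 and 0.01 m and z of tin2 in the frame of holder between 0 and 0.012 m and x of tin2_slot in the frame of holder below -0.02 m and angle between tin2's own z axis and vertical below 0.1 rad and contact force between the fingers and tin2 below 0.1 N and value of joint tin2_lid above 1 rad and linear speed of tin2 below 0.02 m/s and (x of tin1 in the frame of rack between -0.015 and 0.015 m and y of tin1 in the frame of rack between -0.14 and 0.14 m and z of tin1 in the frame of rack between 0 and 0.012 m and angle between tin1's own z axis and vertical below 0.1 rad and value of joint tin1_lid below 0.1 rad and linear speed of tin1 below 0.02 m/s) and (x of tin3 in the frame of rack between -0.015 and 0.015 m and y of tin3 in the frame of rack between -0.14 and 0.14 m and z of tin3 in the frame of rack between 0 and 0.012 m and angle between tin3's own z axis and vertical below 0.1 rad and value of joint tin3_lid below 0.1 rad and linear speed of tin3 below 0.02 m/s)) or (contact force between tin3 and holder above 2.5 N and x of tin3 in the frame of holder between -0.01 and 0.01 m and y of tin3 in the frame of holder between -0.01 and 0.01 m and z of tin3 in the frame of holder between 0 and 0.012 m and x of tin3_slot in the frame of holder below -0.02 m and angle between tin3's own z axis and vertical below 0.1 rad and contact force between the fingers and tin3 below 0.1 N and value of joint tin3_lid above 1 rad and linear speed of tin3 below 0.02 m/s and (x of tin1 in the frame of rack between -0.015 and 0.015 m and y of tin1 in the frame of rack between -0.14 and 0.14 m and z of tin1 in the frame of rack between 0 and 0.012 m and angle between tin1's own z axis and vertical below 0.1 rad and value of joint tin1_lid below 0.1 rad and linear speed of tin1 below 0.02 m/s) and (x of tin2 in the frame of rack between -0.015 and 0.015 m and y of tin2 in the frame of rack between -0.14 and 0.14 m and z of tin2 in the frame of rack between 0 and 0.012 m and angle between tin2's own z axis and vertical below 0.1 rad and value of joint tin2_lid below 0.1 rad and linear speed of tin2 below 0.02 m/s))) and x of knife in the frame of mat between -0.13 and 0.13 m and y of knife in the frame of mat between -0.14 and 0.14 m and z of knife in the frame of mat between 0 and 0.012 m and angle between knife's own z axis and vertical below 0.15 rad and linear speed of knife below 0.02 m/s); the robot touches nothing.
It fails at once if the fingers touch a tin whose lid is open by more than 0.2 rad ((contact force between the fingers and tin1 above 0.5 N and value of joint tin1_lid above 0.2 rad) or (contact force between the fingers and tin2 above 0.5 N and value of joint tin2_lid above 0.2 rad) or (contact force between the fingers and tin3 above 0.5 N and value of joint tin3_lid above 0.2 rad)).
It fails at once if a tin is opened by more than 0.3 rad outside the holder ((value of joint tin1_lid above 0.3 rad and horizontal distance between tin1 and holder above 0.05 m) or (value of joint tin2_lid above 0.3 rad and horizontal distance between tin2 and holder above 0.05 m) or (value of joint tin3_lid above 0.3 rad and horizontal distance between tin3 and holder above 0.05 m)).
It fails at once if a bystander is moved by more than 40 mm (distance of any of ring_blank, driver, bench_block, hammer, jar_green, bottle_amber from where it was at the start of the episode above 0.04 m).
It also fails if it takes over 72 s, if anything falls off the work surface, if the arm or the gripper's body presses on something with over 40 N, if the wrist force passes 120 N, or if a joint passes its speed limit or range.

### The arm

A 6-joint arm with a two-finger parallel gripper is mounted at the origin on the work surface. World frame = base frame: x ahead of the robot, y to its left, z up, the work surface at z = 0. Lengths are in mm, angles in rad, forces in N, time in s.
With the tool pointing down it reaches from about 350 to 775 mm from the base axis. Payload 7.3 kg.
Tool frame: the origin (TCP) lies on the centre line of the jaws, within the pads' length; the fingertips stand 14 mm ahead of it and the grasp point (between the pads) lies 5 mm behind it; z points along the fingers, y is the line along which they close (so a half turn about z gives the same grasp; the last joint's range is limited). The gripper opens to 92 mm and grips with 3 to 60 N. Pads are 19 mm wide; open, the fingers measure 130 mm over their backs; the gripper's body (75 mm by 190 mm) begins 47 mm behind the grasp point.
Start: joints at [1.151, 0.342, 1.524, -0, 1.275, -0.146], TCP at [141.94, 505.467, 240.741] pointing down, gripper open.
Joint ranges: [-2.53, 2.53], [-0.77, 2.02], [0.04, 2.7], [-1, 4.14], [0.28, 2.66], [-3.11, 3.11]. Speed limits (rad/s): [2.57, 2.57, 3.14, 3.14, 3.14, 3.14].

### API

Orientations are given as [roll, pitch, yaw] about the fixed x, y, z axes, in that order (R = Rz(yaw) Ry(pitch) Rx(roll)).
In Python, from plant import get_obs, capture, bot, spot_in, trace, pinpoint gives the robot as it stands.
- The arm moves only by the tool play_rows, never from a script. Its argument "rows" is a list of rows, each a list of 2 entries, a list of its own where there are three numbers: the shift along the world's x, y, z in units of 3 cm (1.0 is 3 cm), then the turn, a rotation vector about the world's x, y, z in units of 8 degrees (1.0 is 8 degrees). A call has 1 to 12 rows; each row shifts and turns the commanded pose from where the row before left it; what a row does not reach is not made up. A row lasts 1/8 s, in which the tool goes at most 62.5 mm and 10.7 degrees, less where a joint would pass 70% of its speed; a pose out of reach is approached as far as the arm can. A call with a number of a shift or a turn outside -1 to 1 is refused whole. A call with a gripper value outside its range is refused whole. "hand" is the opening, from -1 (shut) to 1 (fully open), set as the call begins (left out, the last holds). The fingers move at their own pace and stop on an object; the grip force is fixed at half the most. Time passes only in rows, so rows that do not move let the fingers close. It gives the time, the measured TCP pose, the force, the opening and the grip force at its end, in the units of the state.
- get_obs(): the state, without advancing time (a new reading comes with each control period).
- capture(name): name is "scene" or "side" or "wrist"; returns a dict with "frame" (420x560x3 uint8, red, green, blue), "fov_y" (degrees; the focal length in pixels is half the picture's height over the tangent of half this angle, whatever the lens; pixels are square), "cx", "cy" (the principal point, pixels), "dist" ([k1, k2, p1, p2, k3] as OpenCV has them; the pictures are not rectified), "rvec" (rotation vector, rad) and "tvec" (3), from world to camera coordinates, as OpenCV has them; the wrist camera has in their place "hand_eye" (4x4, takes a point from camera to tool coordinates, whose origin is the TCP and whose axes are the flange's). Camera axes: x right, y down, z forward; pixel columns grow to the right and rows downward; lengths in mm; the calibration is good to about 2 mm. A picture is of the moment at which its call begins: read the wrist's pose just before it. There is no depth.
- bot.close_job(): hands the job in; it is judged then, once.
Trained networks look in the newest picture that a camera, given by its name, has taken for a name from the list of things; names that differ only in an ending like _2 or _b are one class to them, and where a whole thing is asked for, a point or a joint stands for the part that bears it (a point fixed in the world has none). Each returns a list of dicts, best first, with "p" (0 to 1); they miss things now and then, are a little off and sometimes report something else, mostly with a low value. They report only what shows in the picture. A call takes as long as a camera call. They do not tell look-alikes from the thing itself.
- spot_in(query, camera): "at" ([row, column] in pixels, amid what is visible of it).
- trace(query, camera): "mask" (420x560 bool, what is visible of it) and "at" ([row, column] in pixels, amid what is visible of it).
- pinpoint(query, camera): "at" ([row, column] in pixels: a listed point, or the origin of a listed thing).
The state is a dict: "time": time; "joint_positions": joint angles; "dq": joint speeds; "tau": joint torques, N m; "tool_pos": TCP position; "tcp_rot": TCP orientation; "contact_force": force on the tool from outside, world axes, zero at the start; "moment": the same for the moment, N m; "grip_width": finger opening in mm; "finger_force": force on a finger pad.
Only numpy, scipy, OpenCV 4.12 (cv2) and the standard library are available. Lean on these libraries where they do the work, as an engineer would, in place of code of your own. Each camera call takes 0.05 s, during which the arm holds its last target. There are 200 camera calls.

## Working session

There is one attempt and no reset: what is moved stays moved. The work goes in short steps, Python scripts to look and compute and a tool call to move; the robot and the scene stay as the last step left them, time stands still between calls to the robot, and variables do not carry over. Pictures are saved under pics/ and viewed, at most 10 in all, crops included, and the job is handed in when it is done.

Besides the shell and the picture viewer there is one more tool, called after ">>>" by a JSON object that holds its "api" and its "payload". play_rows: Moves the arm, as the interface text tells. Shifts and turns lie within -1 to 1; 1 stands for 3 cm of shift or 8 degrees of turn. Its arguments: {"type":"object","properties":{"rows":{"type":"array"},"hand":{"type":"number"}},"required":["rows"]}

```bash
ls; mkdir -p pics
python3 - <<'E'
from plant import *
import cv2
print(get_obs())
for n in ("scene","side"):
    c=capture(n); cv2.imwrite(f"pics/{n}0.png",c["frame"][:,:,::-1]); print(n,{k:v for k,v in c.items() if k!="frame"})
    for q in ("tin1","rack","holder","knife","mat","tin1_slot"):
        print(q,[(r["at"],round(r["p"],2)) for r in pinpoint(q,n)][:7])
E
```

```text
pics
{'time': 0.0, 'joint_positions': array([ 1.15097737e+00,  3.42722426e-01,  1.52505059e+00,  1.08149556e-05,
        1.27539790e+00, -1.46018573e-01]), 'dq': array([-8.31423331e-05, -1.64972055e-04,  1.80842063e-03,  9.52021317e-04,
        1.56196829e-03,  1.99019408e-03]), 'tau': array([-3.27432990e-04, -4.31254399e+01, -2.44220710e+01,  7.16917310e-02,
        5.59974660e-02, -1.02032270e-04]), 'tool_pos': array([141.77570182, 505.07824683, 240.03338857]), 'tcp_rot': array([-3.14003269e+00, -2.39869143e-04,  2.86778893e+00]), 'contact_force': array([ 0.51072493,  0.30729463, -0.16255894]), 'moment': array([-0.08088362,  0.05172497,  0.01262772]), 'finger_force': 0.0, 'grip_width': 91.71871591020793}
scene {'fov_y': 48.266110895392174, 'cx': 278.25972760700864, 'cy': 210.41312556332903, 'dist': array([-0.02507122,  0.        ,  0.        ,  0.        ,  0.        ]), 'rvec': array([ 1.52942605,  2.30535007, -0.6725066 ]), 'tvec': array([ 258.44028421, -440.58247966, 1624.31949235])}
tin1 [([255.9, 332.1], 0.94), ([211.8, 309.4], 0.94), ([178.1, 329.9], 0.76), ([245.1, 409.7], 0
[... 389 characters left out ...]
_y': 55.228539448380566, 'cx': 272.4106128713019, 'cy': 210.03323683747666, 'dist': array([-0.06807606,  0.        ,  0.        ,  0.        ,  0.        ]), 'rvec': array([ 2.19944883, -0.40665601,  0.2080027 ]), 'tvec': array([-569.05833659,  161.68700441,  944.81354627])}
tin1 [([192.5, 268.0], 0.9), ([221.2, 200.2], 0.88), ([197.0, 185.5], 0.87), ([162.3, 219.7], 0.74), ([174.0, 222.3], 0.72), ([218.6, 246.2], 0.64), ([192.4, 232.3], 0.56)]
rack [([176.4, 224.7], 0.67)]
holder [([243.1, 294.2], 0.81)]
knife [([307.4, 248.1], 0.71)]
mat [([321.0, 277.9], 0.87)]
tin1_slot [([186.1, 173.0], 0.93), ([188.4, 222.3], 0.7), ([217.7, 239.7], 0.66), ([214.1, 211.5], 0.62), ([178.8, 263.9], 0.59)]
```

View pics/scene0.png

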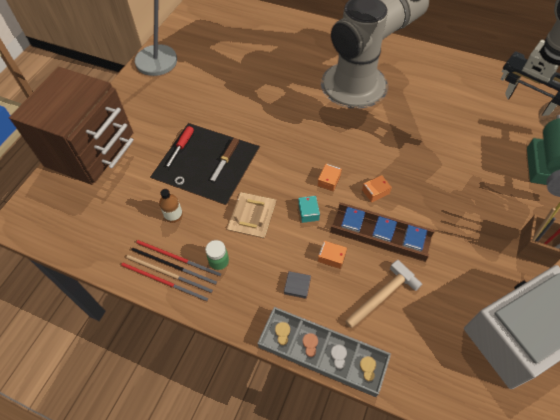

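View pics/side0.png

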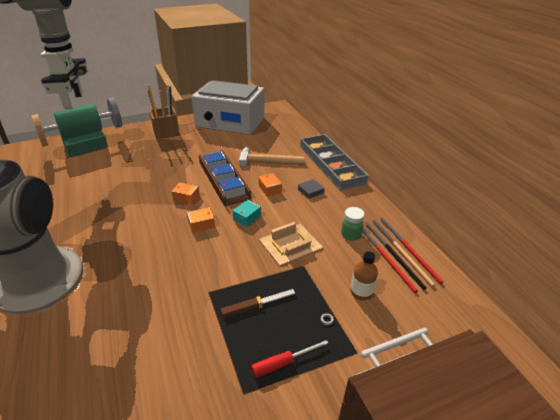

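```bash
cat > h.py <<'E'
from plant import *
import cv2, numpy as np
from scipy.optimize import minimize
from scipy.spatial.transform import Rotation as R
def cam(n):
    o=get_obs(); c=capture(n); f=c["frame"].shape[0]/2/np.tan(np.radians(c["fov_y"])/2)
    c["K"]=np.array([[f,0,c["cx"]],[0,f,c["cy"]],[0,0,1]])
    if "hand_eye" in c:
        T=np.eye(4); T[:3,:3]=R.from_euler("xyz",o["tcp_rot"]).as_matrix(); T[:3,3]=o["tool_pos"]
        W=np.linalg.inv(T@c["hand_eye"]); c["rvec"]=cv2.Rodrigues(W[:3,:3])[0].ravel(); c["tvec"]=W[:3,3]
    return c
def proj(c,P): return cv2.projectPoints(np.float64(P).reshape(-1,3),c["rvec"],c["tvec"],c["K"],c["dist"])[0][:,0]
def back(c,uv,z):
    n=cv2.undistortPoints(np.float64(uv).reshape(-1,1,2),c["K"],c["dist"])[:,0]
    M=cv2.Rodrigues(c["rvec"])[0]; d=np.c_[n,np.ones(len(n))]@M; o=-M.T@c["tvec"]
    return o+d*((z-o[2])/d[:,2])[:,None]
def box(x0,x1,y0,y1,z0,z1): return [[x,y,z] for x in(x0,x1) for y in(y0,y1) for z in(z0,z1)]
SH={"rack":box(-43,43,-135,135,0,33),"holder":box(-65,65,-55,55,0,6)+box(-35,35,-33,33,6,34)[0:8],
"knife":box(-65,25,-9,9,0,16)+box(25,105,-6,6,7,9),"mat":box(-120,120,-130,130,0,3)}
def pose(P,p,z): return np.c_[np.float64(P)@np.array([[np.cos(p[2]),-np.sin(p[2]),0],[np.sin(p[2]),np.cos(p[2]),0],[0,0,1]]).T+[p[0],p[1],z]]
def hullmask(pts,s=4):
    m=np.zeros((420*s,560*s),np.uint8); cv2.fillConvexPoly(m,cv2.convexHull(np.int32(np.round(pts*s))),1); return m>0
def fit(P,z,obs,p0):
    """obs: list of (cam, mask); maximise IoU of hulls"""
    H=[(c,hullmask(np.argwhere(m)[:,::-1].astype(float))) for c,m in obs]
    def f(p):
        e=0
        for c,h in H:
            g=hullmask(proj(c,pose(P,p,z))); e-=(g&h).sum()/(g|h).sum()
        return e/len(H)
    best=None
    for st in (1,.3):
        s=np.array(p0)+np.vstack([np.zeros(3),np.diag([15*st,15*st,.15*st])])
        r=minimize(f,p0,method="Nelder-Mead",options=dict(initial_simplex=s,maxiter=80,xatol=.05,fatol=1e-4)); p0=r.x
    return r.x,-r.fun
E
python3 - <<'E'
from h import *
C={n:cam(n) for n in("scene","side")}
g={"rack":(231.7,379.8),"holder":(213.4,250.1),"knife":(161.4,226.7),"mat":(159.5,206.7)}
for q in SH:
    z=3 if q=="knife" else 0
    p=back(C["scene"],[g[q][::-1]],z)[0]
    obs=[]
    for n in C:
        t=trace(q,n); 
        print(q,n,[(np.round(r["at"]),round(r["p"],2),r["mask"].sum()) for r in t][:3])
        m=t[0]["mask"].astype(np.uint8)
        k,l,s,_=cv2.connectedComponentsWithStats(m); m=l==1+s[1:,4].argmax()
        obs.append((C[n],m))
    for yaw in ((0,) if q!="knife" else (0,)):
        print(q,p[:2].round(1),*[ (x.round(3),round(i,3)) for x,i in [fit(SH[q],z,obs,[p[0],p[1],yaw])]+[fit(SH[q],z,[o],[p[0],p[1],yaw]) for o in obs]])
for n in C:
    hsv=cv2.cvtColor(C[n]["frame"],cv2.COLOR_RGB2HSV); b=cv2.inRange(hsv,(103,110,60),(125,255,255))
    k,l,s,ce=cv2.connectedComponentsWithStats(b)
    for i in range(1,k):
        if s[i,4]>60: print(n,"blue",ce[i].round(1),s[i,4],back(C[n],[ce[i]],39)[0].round(1))
E
```

```text
rack scene [(array([236., 376.]), 0.72, np.int64(2122))]
rack side []Traceback (most recent call last):
  File "<stdin>", line 11, in <module>
IndexError: list index out of range
```

```bash
cat > m.py <<'E'
from h import *
C={n:cam(n) for n in("scene","side")}
g={"rack":(231.7,379.8),"holder":(213.4,250.1),"knife":(161.4,226.7),"mat":(159.5,206.7)}
for q in SH:
    z=3 if q=="knife" else 0
    p=back(C["scene"],[g[q][::-1]],z)[0]
    obs=[]
    for n in C:
        t=trace(q,n); 
        print(q,n,[(np.round(r["at"]),round(r["p"],2),r["mask"].sum()) for r in t][:3])
        if not t: continue
        m=t[0]["mask"].astype(np.uint8)
        k,l,s,_=cv2.connectedComponentsWithStats(m); m=l==1+s[1:,4].argmax()
        obs.append((C[n],m))
    print(q,p[:2].round(1),*[ (x.round(3),round(i,3)) for x,i in [fit(SH[q],z,o,[p[0],p[1],0]) for o in [obs]+[[v] for v in obs]]])
for n in C:
    hsv=cv2.cvtColor(C[n]["frame"],cv2.COLOR_RGB2HSV); b=cv2.inRange(hsv,(103,110,60),(125,255,255))
    k,l,s,ce=cv2.connectedComponentsWithStats(b)
    for i in range(1,k):
        if s[i,4]>60: print(n,"blue",ce[i].round(1),s[i,4],back(C[n],[ce[i]],39)[0].round(1))
E
time python3 m.py
```

```text
rack scene [(array([218., 350.]), 0.67, np.int64(340)), (array([230., 374.]), 0.61, np.int64(2201))]
rack side [(array([187., 223.]), 0.9, np.int64(632))]
rack [532.7 255.4] (array([5.36927e+02, 2.48221e+02, 4.80000e-02]), np.float64(0.467)) (array([423.409, 138.278,   1.767]), np.float64(0.136)) (array([5.37099e+02, 2.48495e+02, 4.10000e-02]), np.float64(0.834))
holder scene [(array([215., 254.]), 0.93, np.int64(1498))]
holder side [(array([243., 289.]), 0.98, np.int64(1534))]
holder [ 617.9 -105.6] (array([ 6.18410e+02, -1.00144e+02,  1.84000e-01]), np.float64(0.93)) (array([ 6.19048e+02, -9.75710e+01,  1.44000e-01]), np.float64(0.971)) (array([ 6.17912e+02, -1.03522e+02,  1.68000e-01]), np.float64(0.96))
knife scene [(array([291., 386.]), 0.67, np.int64(1087)), (array([154., 228.]), 0.59, np.int64(260))]
knife side [(array([304., 247.]), 0.85, np.int64(613)), (array([363., 275.]), 0.43, np.int64(748))]
knife [ 476.2 -251. ] (array([ 4.5428e+02, -2.6469e+02,  8.0000e-03]), np.float64(0.475)) (array([ 476.172, -250.958,    0.   ]), np.float64(-0.0)) (array([ 4.5428e+02, -2.6469e+02,
[... 243 characters left out ...]
8., 266.]), 0.35, np.int64(574))]
mat [ 491.3 -313.2] (array([ 4.97994e+02, -3.17870e+02, -1.00000e-02]), np.float64(0.967)) (array([ 4.98559e+02, -3.11377e+02, -1.60000e-02]), np.float64(0.983)) (array([ 4.97655e+02, -3.19711e+02, -7.00000e-03]), np.float64(0.993))
scene blue [  5.  124.7] 354 [ 638.8 -963.6   39. ]
scene blue [353.2 217.7] 290 [541.9 175.1  39. ]
scene blue [384.7 227.5] 309 [538.7 264.1  39. ]
scene blue [414.9 236.3] 316 [533.7 346.7  39. ]
side blue [230.2 116.6] 166 [670.4 616.5  39. ]
side blue [214.2 156.9] 123 [532.8 333.8  39. ]
side blue [222.  168.9] 151 [537.2 252.7  39. ]
side blue [230.8 183.3] 182 [540.  164.5  39. ]
real	0m26.670s
user	0m16.033s
sys	0m4.627s
```

>>> {"api": "play_rows", "payload": {"rows": [[[1,-0.64,0],[0,0,0.2]],[[1,-0.64,0],[0,0,0.2]],[[1,-0.64,0],[0,0,0.2]],[[1,-0.64,0],[0,0,0.2]],[[1,-0.64,0],[0,0,0.2]],[[1,-0.64,0],[0,0,0.2]],[[1,-0.64,0],[0,0,0.2]],[[1,-0.64,0],[0,0,0.2]],[[1,-0.64,0],[0,0,0.2]],[[1,-0.64,0],[0,0,0.2]],[[1,-0.64,0],[0,0,0.2]],[[1,-0.64,0],[0,0,0.1]]], "hand": 0.48}}

```text
time: 2.9
tool_pos: [502.9, 274.4, 240.7]
tcp_rot: [3.141, 0.0, -3.094]
contact_force: [0.4, 0.7, 0.1]
grip_width: 68.1
finger_force: 0.0
```

Run:
```python
from h import *
o=get_obs(); print(o["time"],o["tool_pos"],o["tcp_rot"],o["grip_width"])
c=cam("wrist"); print(c["hand_eye"].round(3),c["fov_y"]); cv2.imwrite("pics/w1.png",c["frame"][:,:,::-1])
for q in("tin1","tin1_slot"): print([(r["at"],round(r["p"],2),back(c,[r["at"][::-1]],31 if 's' in q else 5)[0].round(1)) for r in pinpoint(q,"wrist")])
```

```text
2.9 [502.8884955  274.3684822  240.73884155] [ 3.14143226e+00  6.07389264e-05 -3.09365083e+00] 68.13973067592043
[[ 0.0000e+00 -9.6800e-01 -2.5100e-01  6.8439e+01]
 [ 1.0000e+00  0.0000e+00  1.0000e-03  6.9900e-01]
 [-0.0000e+00 -2.5100e-01  9.6800e-01 -1.4508e+02]
 [ 0.0000e+00  0.0000e+00  0.0000e+00  1.0000e+00]] 61.05630031164959
[([82.9, 210.0], 0.98, array([406.8, 203. ,   5. ])), ([207.8, 337.7], 0.95, array([530.7, 343.9,   5. ])), ([86.7, 74.0], 0.75, array([417.6,  66.2,   5. ])), ([209.9, 68.5], 0.73, array([547.3,  47.8,   5. ])), ([211.5, 179.0], 0.63, array([543.3, 168.8,   5. ])), ([214.6, 261.2], 0.61, array([542.5, 259.8,   5. ])), ([191.6, 260.2], 0.38, array([516.5, 257.7,   5. ]))]
[([188.0, 31.0], 0.93, array([518.4,  28. ,  31. ])), ([53.7, 222.5], 0.8, array([382.7, 219.2,  31. ])), ([126.3, 56.7], 0.75, array([456.1,  60.1,  31. ])), ([316.0, 192.4], 0.74, array([656.2, 188.3,  31. ])), ([188.2, 170.8], 0.67, array([511.8, 168. ,  31. ]))]
```

View pics/w1.png

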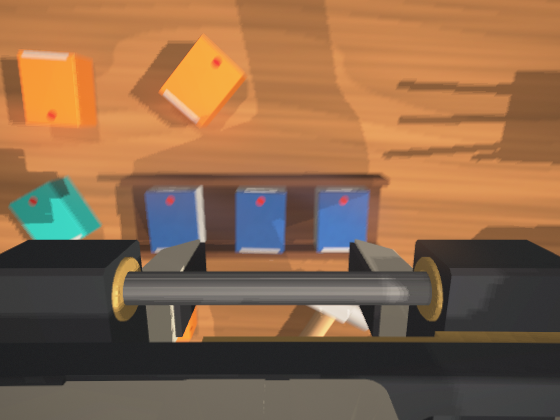

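The wrist view shows the three blue tins in the rack at about (row 218, columns 175 / 262 / 342), red dots towards the robot. The look-alikes are two orange tins (85,57) and (80,205) and a turquoise one (210,55), all of them outside the rack. I choose the blue ones and measure their lids.

```bash
cat >> h.py <<'E'
def blues(c,z,amin=300):
    hsv=cv2.cvtColor(c["frame"],cv2.COLOR_RGB2HSV); b=cv2.inRange(hsv,(103,120,50),(125,255,255))
    b|=cv2.dilate(b,np.ones((5,5)))&cv2.inRange(hsv,(170,120,50),(180,255,255))
    b=cv2.morphologyEx(b,cv2.MORPH_CLOSE,np.ones((9,9)))
    out=[]
    k,l,s,_=cv2.connectedComponentsWithStats(b)
    for i in range(1,k):
        if s[i,4]>amin:
            p=back(c,np.argwhere(l==i)[:,::-1],z)[:,:2]
            (x,y),(w,h),a=cv2.minAreaRect(np.float32(p)); 
            if w<h: w,h,a=h,w,a+90
            a=(a+90)%180-90
            out.append([x,y,w,h,a])
    return np.array(out)
E
python3 - <<'E'
from h import *
c=cam("wrist"); print(blues(c,39).round(1))
for s in ("scene","side"): 
    d=cam(s); print(s,blues(d,39,60).round(1))
E
```

```text
[[538.9 261.4  62.8  48.5   1. ]
 [545.3 172.7  60.8  46.2 -72.8]
 [540.1 344.9  50.1  48.6   4.3]]
scene [[ 628.5 -962.1  172.4   46.8   41.1]
 [ 541.1  175.    56.6   48.6    3.3]
 [ 537.5  264.    56.    48.9    2.3]
 [ 534.2  347.1   58.4   48.2    3.8]]
side [[670.2 614.5  99.6  72.8  74.8]
 [537.2 249.5 217.8  60.4 -87.3]]
```

>>> {"api": "play_rows", "payload": {"rows": [[[0.6,-0.22,-1],[0,0,0]],[[0.6,-0.22,-1],[0,0,0]],[[0,0,-1],[0,0,0]],[[0,0,-1],[0,0,0]],[[0,0,-1],[0,0,0]],[[0,0,-0.9],[0,0,0]],[[0,0,0],[0,0,0]]]}}

```text
time: 4.08
tool_pos: [535.9, 262.2, 62.1]
tcp_rot: [-3.141, -0.004, -3.093]
contact_force: [-0.5, -0.1, 0.5]
grip_width: 68.0
finger_force: 0.0
```

Run:
```python
from h import *
o=get_obs(); print(o["contact_force"],o["tool_pos"])
c=cam("wrist"); cv2.imwrite("pics/w2.png",c["frame"][:,:,::-1]);print(blues(c,39).round(1)); print(get_obs()["contact_force"])
```

```text
[-0.45869705 -0.10604793  0.49802206] [535.87019133 262.24145162  62.10787061]
[[525.3 172.   56.5  30.4  79. ]
 [526.1 260.6  50.2  36.2 -87.2]
 [520.6 343.8  49.8  34.4 -87.2]
 [568.1 261.5  49.6   8.2 -87.2]]
[ 0.47917284 -0.19052011  0.34222126]
```

View pics/w2.png

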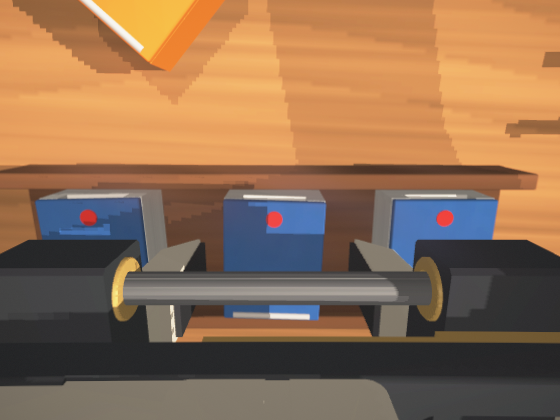

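The wrist view has the middle tin centred between the open fingers (row 255, column 274), with finger room on both sides. I go down, grip and lift it a little.

>>> {"api": "play_rows", "payload": {"rows": [[[0.1,-0.03,-0.7],[0,0,0]],[[0,0,-0.6],[0,0,0]],[[0,0,0],[0,0,0]]]}}

```text
time: 4.5
tool_pos: [540.1, 260.9, 24.1]
tcp_rot: [-3.141, -0.002, -3.094]
contact_force: [-0.4, -0.4, 0.3]
grip_width: 67.8
finger_force: 0.0
```

>>> {"api": "play_rows", "payload": {"rows": [[[0,0,0],[0,0,0]],[[0,0,0],[0,0,0]],[[0,0,0],[0,0,0]],[[0,0,0.4],[0,0,0]],[[0,0,0.4],[0,0,0]],[[0,0,0],[0,0,0]],[[0,0,0],[0,0,0]],[[0,0,0],[0,0,0]]], "hand": -1}}

```text
time: 5.5
tool_pos: [540.6, 260.8, 48.3]
tcp_rot: [-3.141, -0.001, -3.094]
contact_force: [-0.2, 0.1, -4.0]
grip_width: 50.0
finger_force: 29.8
```

Run:
```python
from h import *
f=[]
for i in range(5): f.append(get_obs()["contact_force"]); capture("wrist")
print(np.array(f).round(2),np.mean(f,0))
```

```text
[[-0.19  0.07 -3.96]
 [-0.29 -0.61 -3.75]
 [ 0.4   0.13 -3.51]
 [ 1.13 -1.2  -3.45]
 [ 0.93  0.47 -2.79]] [ 0.39703224 -0.22795559 -3.49274736]
```

4.0 N lifted against a baseline of 0.4 N makes about 0.39 kg, so the middle tin is the heavy one. I carry it to a free place on the table (465, -60) to take it anew.

>>> {"api": "play_rows", "payload": {"rows": [[[0,0,1],[0,0,0]],[[0,-0.5,1],[0,0,0]],[[-0.25,-1,0],[0,0,0.07]],[[-0.25,-1,0],[0,0,0.07]],[[-0.25,-1,0],[0,0,0.08]],[[-0.25,-1,0],[0,0,0.08]],[[-0.25,-1,0],[0,0,0.08]],[[-0.25,-1,0],[0,0,0.08]],[[-0.25,-1,0],[0,0,0.08]],[[-0.25,-1,0],[0,0,0.08]],[[-0.25,-1,0],[0,0,0.08]],[[-0.25,-1,0],[0,0,0.08]]]}}

```text
time: 7.25
tool_pos: [465.8, -55.0, 108.9]
tcp_rot: [-3.141, 0.001, -2.985]
contact_force: [0.7, 0.5, -3.6]
grip_width: 50.0
finger_force: 29.8
```

Run:
```python
from h import *
o=get_obs(); print(o["tool_pos"],o["tcp_rot"])
c=cam("wrist"); cv2.imwrite("pics/w3.png",c["frame"][:,:,::-1]);
for q in("holder","tin1"): print([(r["at"],round(r["p"],2)) for r in pinpoint(q,"wrist")])
s=cam("scene")
for q in("tin1",): print([(r["at"],round(r["p"],2),back(s,[r["at"][::-1]],0)[0].round(0)) for r in pinpoint(q,"scene")])
```

```text
[465.75849527 -55.01283259 108.93489215] [-3.14145952e+00  5.35502226e-04 -2.98498121e+00]
[]
[([255.8, 275.7], 0.91), ([173.7, 446.9], 0.62), ([348.5, 544.9], 0.6)]
[([226.2, 350.1], 0.87, array([548., 173.,   0.])), ([214.0, 308.8], 0.86, array([555.,  51.,   0.])), ([257.1, 334.3], 0.8, array([656., 164.,   0.])), ([192.4, 374.3], 0.63, array([411., 202.,   0.])), ([242.1, 411.8], 0.62, array([530., 346.,   0.])), ([177.1, 332.4], 0.6, array([406.,  70.,   0.])), ([161.0, 285.6], 0.55, array([403., -84.,   0.]))]
```

View pics/w3.png

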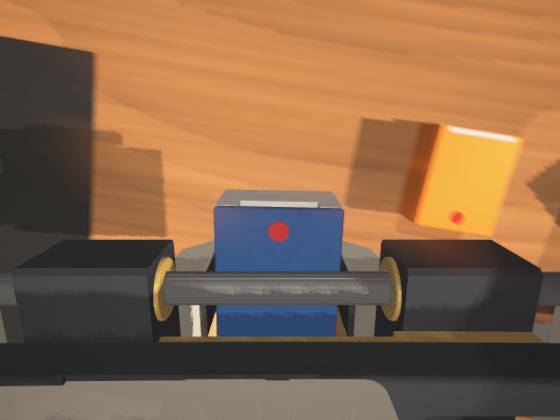

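The tin hangs straight between the fingers (row 265, column 278), the table below is free, the mat lies far left and the orange look-alike right (170,470). I set it down.

>>> {"api": "play_rows", "payload": {"rows": [[[0,0,-1],[0,0,0]],[[0,0,-1],[0,0,0]],[[0,0,-0.6],[0,0,0]],[[0,0,-0.35],[0,0,0]],[[0,0,0],[0,0,0]],[[0,0,0],[0,0,0]]]}}

```text
time: 8.25
tool_pos: [466.4, -53.8, 20.6]
tcp_rot: [-3.141, 0.001, -2.985]
contact_force: [0.7, -0.4, -4.7]
grip_width: 49.5
finger_force: 29.9
```

>>> {"api": "play_rows", "payload": {"rows": [[[0,0,0],[0,0,0]],[[0,0,0],[0,0,0]],[[0,0,0.5],[0,0,0]],[[0,0,1],[0,0,0]],[[0,0,1],[0,0,0]],[[0,0,1],[0,0,0]]], "hand": 0.6}}

```text
time: 9.0
tool_pos: [466.0, -54.1, 126.5]
tcp_rot: [-3.141, 0.001, -2.985]
contact_force: [0.6, -0.5, -0.3]
grip_width: 73.4
finger_force: 0.0
```

>>> {"api": "play_rows", "payload": {"rows": [[[0,0,0],[0,0,-0.94]],[[0,0,0],[0,0,-0.94]],[[0,0,0],[0,0,-0.94]],[[0,0,0],[0,0,-0.94]],[[0,0,0],[0,0,-0.94]],[[0,0,0],[0,0,-0.94]],[[0,0,0],[0,0,-0.94]],[[0,0,0],[0,0,-0.94]],[[0,0,-0.3],[0,0,-0.94]],[[0,0,-0.6],[0,0,-0.94]],[[0,0,-0.6],[0,0,-0.94]],[[0,0,-0.6],[0,0,-0.91]]], "hand": 1}}

```text
time: 10.5
tool_pos: [466.2, -54.2, 62.1]
tcp_rot: [3.141, 0.0, 1.723]
contact_force: [0.2, 0.0, 0.5]
grip_width: 92.1
finger_force: 0.0
```

Run:
```python
from h import *
o=get_obs(); print(o["tool_pos"],o["tcp_rot"],o["joint_positions"],o["grip_width"])
c=cam("wrist"); cv2.imwrite("pics/w4.png",c["frame"][:,:,::-1]); print(blues(c,34).round(1))
```

```text
[466.17035325 -54.16068028  62.08276298] [3.14060687e+00 4.51003233e-04 1.72266367e+00] [-2.79186325e-01  4.78963533e-01  1.89734823e+00  3.09327199e-06
  7.64196837e-01 -4.31056121e-01] 92.10025286570811
[[461.2 -47.   59.3  37.4   8.7]]
```

View pics/w4.png

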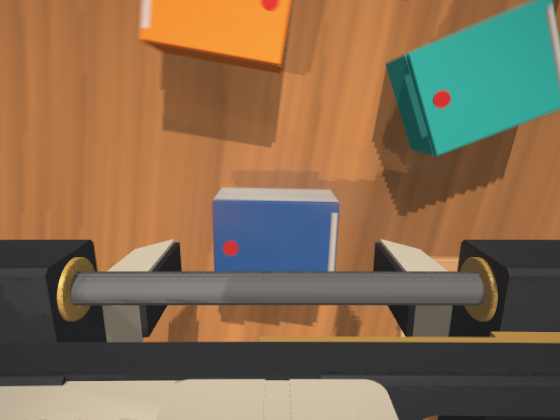

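The tin stands between the wide-open fingers (lid at row 235, column 275), aligned with them, and the front with the red dot is at the left (robot side). I grip it front to back.

>>> {"api": "play_rows", "payload": {"rows": [[[0,0,-0.7],[0,0,0]],[[0,0,-0.57],[0,0,0]],[[0,0,0],[0,0,0]]]}}

```text
time: 10.92
tool_pos: [465.4, -54.0, 23.8]
tcp_rot: [-3.14, -0.001, 1.728]
contact_force: [1.7, 0.9, -0.3]
grip_width: 91.9
finger_force: 0.0
```

>>> {"api": "play_rows", "payload": {"rows": [[[0,0,0],[0,0,0]],[[0,0,0],[0,0,0]],[[0,0,0],[0,0,0]],[[0,0,0.5],[0,0,0]],[[0,0,1],[0,0,0]],[[0.5,-1,1],[0,0,0]],[[1,-1,0.5],[0,0,0]],[[1,-1,0],[0,0,0]],[[1,-1,0],[0,0,0]],[[1,-1,0],[0,0,0]],[[0.5,-0.3,0],[0,0,0]],[[0,0,0],[0,0,0]]], "hand": -1}}

```text
time: 12.42
tool_pos: [615.9, -213.5, 113.0]
tcp_rot: [-3.141, -0.001, 1.726]
contact_force: [-1.0, 1.3, -4.1]
grip_width: 63.6
finger_force: 29.9
```

Run:
```python
from h import *
o=get_obs(); print(o["tool_pos"],o["tcp_rot"],o["grip_width"],o["contact_force"])
c=cam("wrist"); cv2.imwrite("pics/w5.png",c["frame"][:,:,::-1])
for q in("holder",):
  print([(r["at"],round(r["p"],2),back(c,[r["at"][::-1]],0)[0]) for r in pinpoint(q,"wrist")])
  print([(r["at"],round(r["p"],2),r["mask"].sum()) for r in trace(q,"wrist")])
```

```text
[ 615.90065051 -213.47453397  113.00370545] [-3.14051666e+00 -8.34280849e-04  1.72645885e+00] 63.62539426852798 [-1.01123591  1.28315079 -4.06737473]
[([52.5, 309.0], 0.61, array([ 619.21603022, -102.98835838,    0.        ]))]
[([67.1, 309.8], 0.65, np.int64(26898)), ([234.4, 29.3], 0.39, np.int64(1537))]
```

View pics/w5.png

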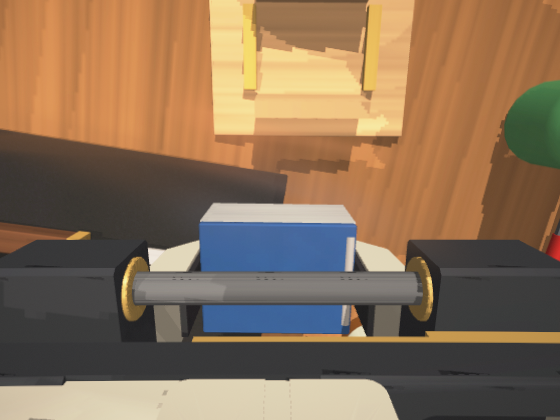

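```bash
cat > hold.py <<'E'
from h import *
c=cam("wrist"); f=c["frame"]
g=cv2.cvtColor(f,cv2.COLOR_RGB2HSV)
for r in (20,40,60,80,110,125): 
    s=f[r,200:420].astype(int); d=np.abs(np.diff(s,axis=0)).sum(1); k=np.argsort(-d)[:10]; print(r,sorted((int(i+200),int(d[i])) for i in k))
def B(u,v,z): return back(c,[[u,v]],z)[0][:2].round(1)
print("base L",B(211,20,6),B(214,130,6),"R",B(410,20,6),B(403,130,6),"near",B(216,135,6),B(402,136,6))
m=trace("holder","wrist"); m=m[0]["mask"]; print([ (r,np.flatnonzero(m[r])[[0,-1]]) for r in (5,40,80,120)])
print("stops z12",B(256,60,12),B(367,60,12))
E
python3 hold.py
```

```text
20 [(210, 60), (211, 230), (253, 103), (254, 71), (366, 38), (367, 88), (368, 63), (369, 223), (413, 115), (414, 70)]
40 [(212, 135), (243, 91), (257, 94), (263, 73), (361, 71), (362, 126), (365, 235), (367, 120), (368, 147), (411, 114)]
60 [(211, 44), (212, 193), (213, 49), (256, 65), (363, 51), (364, 210), (365, 80), (366, 160), (409, 167), (410, 49)]
80 [(213, 166), (263, 47), (354, 42), (360, 50), (361, 150), (362, 42), (363, 77), (364, 155), (365, 143), (407, 134)]
110 [(214, 133), (215, 39), (255, 19), (368, 25), (369, 41), (370, 34), (371, 28), (403, 26), (404, 154), (405, 26)]
125 [(214, 110), (215, 54), (255, 57), (256, 52), (358, 91), (359, 54), (388, 16), (389, 37), (402, 30), (403, 198)]
base L [552.1 -93.4] [ 561.6 -161.8] R [678.3 -73.7] [ 690.9 -141.4] near [ 563.4 -164.9] [ 691.2 -145.4]
[(5, array([211, 414])), (40, array([212, 411])), (80, array([214, 407])), (120, array([215, 403]))]
stops z12 [ 584.5 -113.3] [ 655.1 -102.2]
```

Run:
```python
from h import *
c=cam("wrist"); o=get_obs(); z=o["tool_pos"][2]+10
P=[back(c,[[u,v]],z)[0][:2]-o["tool_pos"][:2] for u,v in((204,222),(352,222),(205,329),(343,328))]
a=o["tcp_rot"][2]-np.pi/2; M=np.array([[np.cos(a),np.sin(a)],[-np.sin(a),np.cos(a)]])
print((np.array(P)@M.T).round(1))
d=np.array([619-o["tool_pos"][0],-100.8-o["tool_pos"][1]]); print(d/30)
```

```text
[[-29.9  27.3]
 [ 28.6  27.4]
 [-31.9 -20.5]
 [ 27.2 -20. ]]
[0.11770801 3.72084582]
```

>>> {"api": "play_rows", "payload": {"rows": [[[0.03,1,0],[0,0,-0.05]],[[0.03,1,0],[0,0,0]],[[0.04,1,0],[0,0,0]],[[0,0.69,-0.5],[0,0,0]],[[0,0,-1],[0,0,0]],[[0,0,-0.5],[0,0,0]],[[0,0,0],[0,0,0]]]}}

```text
time: 13.6
tool_pos: [617.9, -102.4, 52.5]
tcp_rot: [-3.139, -0.001, 1.72]
contact_force: [0.4, 0.1, -2.9]
grip_width: 63.5
finger_force: 29.9
```

Run:
```python
from h import *
o=get_obs(); print(o["tool_pos"],o["tcp_rot"],o["contact_force"])
s=cam("side"); uv=proj(s,[[619,-101,20]])[0].astype(int); f=s["frame"][uv[1]-55:uv[1]+55,uv[0]-75:uv[0]+75,::-1]
cv2.imwrite("pics/s6.png",cv2.resize(f,None,fx=5,fy=5,interpolation=cv2.INTER_CUBIC))
```

```text
[ 617.94056648 -102.35910319   52.50237269] [-3.13871395e+00 -1.24085851e-03  1.71967154e+00] [ 0.37320373  0.12308036 -2.86011958]
```

View pics/s6.png

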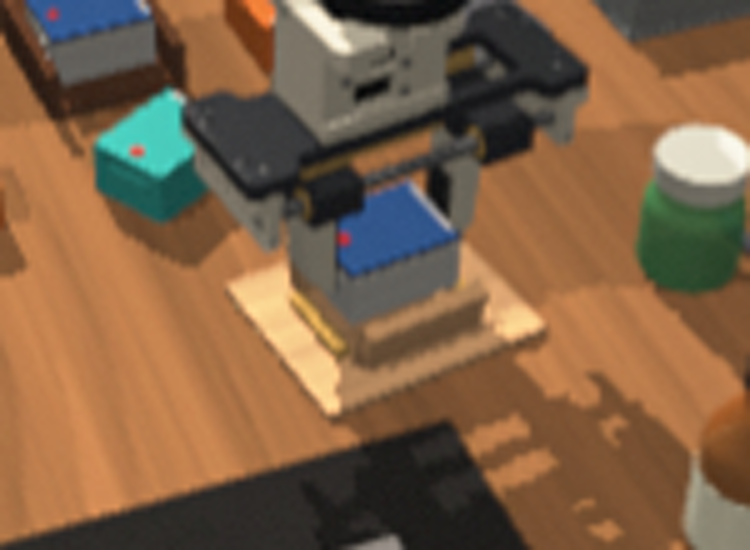

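The tin hangs right over the holder, between its jaws, red dot towards the robot (crop row 240, col 345). I lower it.

>>> {"api": "play_rows", "payload": {"rows": [[[0.03,0.02,-0.3],[0,0,0]],[[0,0,-0.2],[0,0,0]],[[0,0,-0.15],[0,0,0]],[[0,0,-0.05],[0,0,0]],[[0,0,0],[0,0,0]]]}}

```text
time: 14.28
tool_pos: [619.9, -101.8, 33.2]
tcp_rot: [3.141, 0.0, 1.72]
contact_force: [0.5, -0.4, -3.0]
grip_width: 63.6
finger_force: 29.9
```

>>> {"api": "play_rows", "payload": {"rows": [[[0,0,-0.08],[0,0,0]],[[0,0,-0.04],[0,0,0]],[[0,0,0],[0,0,0]]]}}

```text
time: 14.65
tool_pos: [620.3, -101.8, 32.3]
tcp_rot: [3.14, 0.001, 1.72]
contact_force: [-5.1, 1.2, 13.8]
grip_width: 63.8
finger_force: 30.0
```

>>> {"api": "play_rows", "payload": {"rows": [[[0,0,0.08],[0,0,0]],[[0,0,0],[0,0,0]]]}}

```text
time: 14.9
tool_pos: [620.2, -101.8, 32.4]
tcp_rot: [3.141, 0.0, 1.72]
contact_force: [-1.0, 0.1, 2.0]
grip_width: 63.6
finger_force: 29.9
```

>>> {"api": "play_rows", "payload": {"rows": [[[0,0,0],[0,0,0]],[[0,0,0],[0,0,0]],[[0,0,0.5],[0,0,0]],[[0,0,1],[0,0,0]],[[0,-1,0.8],[0,0,0]],[[0,-1,0.3],[0,0,0]],[[0,-1,0],[0,0,0]],[[0,-0.5,0],[0,0,0]]], "hand": 1}}

```text
time: 15.9
tool_pos: [620.0, -208.3, 111.0]
tcp_rot: [3.14, 0.001, 1.719]
contact_force: [0.4, 0.2, -0.4]
grip_width: 92.0
finger_force: 0.0
```

Run:
```python
from h import *
o=get_obs(); print(o["time"],o["tool_pos"],o["tcp_rot"],o["contact_force"])
c=cam("wrist"); cv2.imwrite("pics/w7.png",c["frame"][:,:,::-1]); print(blues(c,40).round(1))
for q,z in(("tin1_slot",32),("holder",0)): print([(r["at"],round(r["p"],2),back(c,[r["at"][::-1]],z)[0].round(1)) for r in pinpoint(q,"wrist")])
```

```text
15.9 [ 619.96645725 -208.31295019  111.03433359] [3.14030869e+00 9.18627097e-04 1.71872494e+00] [ 0.43068241  0.15866562 -0.40043678]
[[ 619.1 -102.7   63.    47.5    8.1]]
[([55.7, 299.7], 0.62, array([ 617.3, -106.2,   32. ]))]
[]
```

View pics/w7.png

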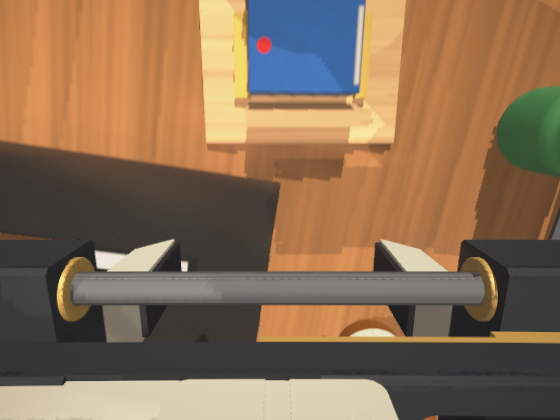

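The tin sits between jaws and stops, shut, red dot left (45,264), towards the robot. Now the knife.

>>> {"api": "play_rows", "payload": {"rows": [[[-0.64,-0.16,0.2],[0,0,-1]],[[-0.64,-0.16,0.2],[0,0,-1]],[[-0.64,-0.16,0.2],[0,0,-1]],[[-0.64,-0.16,0.2],[0,0,-1]],[[-0.64,-0.16,0.2],[0,0,-1]],[[-0.64,-0.16,0.1],[0,0,-1]],[[-0.64,-0.16,0],[0,0,-1]],[[-0.64,-0.16,0],[0,0,-1]],[[-0.64,-0.16,0],[0,0,-1]],[[-0.64,-0.16,0],[0,0,-1]],[[-0.64,-0.16,0],[0,0,-1]],[[-0.64,-0.16,0],[0,0,-1]]], "hand": -0.1}}

```text
time: 17.55
tool_pos: [389.2, -263.1, 143.0]
tcp_rot: [-3.141, -0.0, 0.041]
contact_force: [-0.3, 0.1, -0.5]
grip_width: 41.5
finger_force: 0.0
```

Run:
```python
from h import *
o=get_obs(); print(o["time"],o["tool_pos"],o["tcp_rot"],o["joint_positions"][5],o["grip_width"])
c=cam("wrist"); cv2.imwrite("pics/w8.png",c["frame"][:,:,::-1])
print([(r["at"],round(r["p"],2),back(c,[r["at"][::-1]],3)[0].round(1)) for r in pinpoint("knife","wrist")])
for r in trace("knife","wrist")[:3]:
    m=r["mask"]; p=np.argwhere(m)[:,::-1]; w=back(c,p,11)[:,:2]; print(r["p"],m.sum(),r["at"],[np.round(v,1) for v in cv2.minAreaRect(np.float32(w))[:2]],w.min(0).round(1),w.max(0).round(1))
    a,b,x0,y0=cv2.fitLine(np.float32(w),cv2.DIST_HUBER,0,.01,.01).ravel(); print("yaw",np.arctan(b/a),x0,y0)
```

```text
17.55 [ 389.1836687  -263.13442882  143.03464143] [-3.14120931e+00 -3.65643964e-05  4.14473737e-02] 0.7710897017306538 41.46353409533913
[([115.4, 279.1], 0.56, array([ 454.8, -261.2,    3. ]))]
0.73 4273 [110.0, 280.3] [array([ 460. , -261.3]), array([144.9,  19.1])] [ 387.5 -271.6] [ 532.5 -252. ]
yaw 0.016095145 462.59827 -261.28317
```

View pics/w8.png

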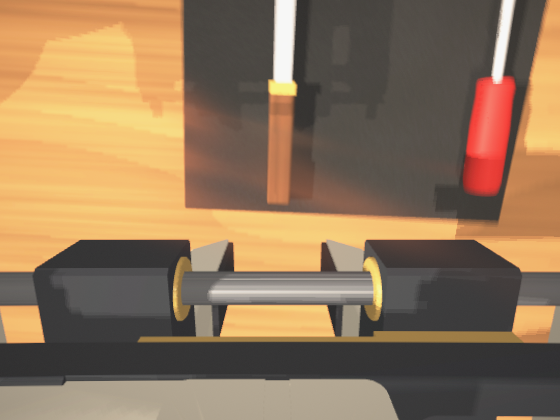

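The knife is seen alone at column 280: collar at row 81–95, handle end at row 204, blade ahead. The red driver is far right (column 485), well out of the fingers' way.

Run:
```python
from h import *
c=cam("wrist")
for u,v,z in((283,81,14),(279,204,3),(279,204,19),(269,150,19),(291,150,19),(271,110,19),(295,110,19),(284,10,11)): print(u,v,z,back(c,[[u,v]],z)[0].round(1))
```

```text
283 81 14 [ 479.4 -262.9   14. ]
279 204 3 [ 384.4 -264.6    3. ]
279 204 19 [ 388.4 -264.4   19. ]
269 150 19 [ 429.7 -254.9   19. ]
291 150 19 [ 430.5 -271.4   19. ]
271 110 19 [ 458.7 -255.2   19. ]
295 110 19 [ 459.5 -272.6   19. ]
284 10 11 [ 526.4 -261.3   11. ]
```

>>> {"api": "play_rows", "payload": {"rows": [[[1,0,-0.8],[0,0,-0.1]],[[1,0,-1],[0,0,-0.1]],[[0.16,0,-1],[0,0,0]],[[0,0,-0.8],[0,0,0]],[[0,0,-0.5],[0,0,0]],[[0,0,0],[0,0,0]]]}}

```text
time: 18.5
tool_pos: [454.5, -263.8, 19.3]
tcp_rot: [-3.141, 0.001, 0.018]
contact_force: [0.6, 0.3, 0.4]
grip_width: 41.8
finger_force: 0.0
```

>>> {"api": "play_rows", "payload": {"rows": [[[0,0,0],[0,0,0]],[[0,0,0],[0,0,0]],[[0,0,0],[0,0,0]],[[0,0,0.5],[0,0,0]],[[0,0,1],[0,0,0]],[[0,0,0.8],[0,0,0]],[[0,0,0],[0,0,0]]], "hand": -1}}

```text
time: 19.38
tool_pos: [455.3, -265.2, 91.5]
tcp_rot: [3.138, -0.004, 0.017]
contact_force: [-0.4, -0.3, 0.0]
grip_width: 17.6
finger_force: 30.0
```

```bash
cat > kn.py <<'E'
from h import *
o=get_obs(); T=R.from_euler("xyz",o["tcp_rot"]).as_matrix()
print(o["time"],o["tool_pos"].round(1),o["tcp_rot"].round(3),o["contact_force"].round(1),o["grip_width"].round(1))
c=cam("wrist"); f=c["frame"]; cv2.imwrite("pics/k%d.png"%(o["time"]*100),f[:,:,::-1])
t=trace("knife","wrist")
if t:
    m=t[0]["mask"]; r=np.argwhere(m); print("p",t[0]["p"],"rows",r[:,0].min(),r[:,0].max())
    for v in range(r[:,0].min(),r[:,0].max(),20): q=np.flatnonzero(m[v]); print(v,q[0],q[-1],back(c,[[(q[0]+q[-1])/2,v]],o["tool_pos"][2]-9)[0].round(1))
E
python3 kn.py
```

```text
Traceback (most recent call last):
  File "kn.py", line 3, in <module>
    print(o["time"],o["tool_pos"].round(1),o["tcp_rot"].round(3),o["contact_force"].round(1),o["grip_width"].round(1))
                                                                                             ^^^^^^^^^^^^^^^^^^^^^
AttributeError: 'float' object has no attribute 'round'
```

>>> {"api": "play_rows", "payload": {"rows": [[[0.06,0.93,0],[0,0,0.19]],[[0.06,0.93,0],[0,0,0.19]],[[0.06,0.93,0],[0,0,0.19]],[[0.06,0.93,0],[0,0,0.18]],[[0.04,0.93,0],[0,0,0.18]],[[0,0,-0.5],[0,0,0]],[[0,0,-0.5],[0,0,0]],[[0,0,0],[0,0,0]]]}}

```text
time: 20.38
tool_pos: [461.5, -124.3, 57.7]
tcp_rot: [-3.14, 0.003, 0.147]
contact_force: [-0.7, 0.9, 0.1]
grip_width: 17.8
finger_force: 30.0
```

```bash
sed -i 's/o\["grip_width"\].round(1)/o["grip_width"]/' kn.py; python3 kn.py
python3 - <<'E'
from h import *
import glob
s=cam("side"); uv=proj(s,[[560,-115,30]])[0].astype(int)
a=cv2.resize(s["frame"][uv[1]-45:uv[1]+45,uv[0]-67:uv[0]+67,::-1],None,fx=3.2,fy=3.2,interpolation=cv2.INTER_CUBIC)
k=cv2.imread(sorted(glob.glob("pics/k*.png"))[-1]); k=cv2.resize(k[:240],None,fx=.768,fy=.768)
h=max(a.shape[0],0)
w=max(a.shape[1],k.shape[1]); P=lambda i:cv2.copyMakeBorder(i,0,0,0,w-i.shape[1],cv2.BORDER_CONSTANT)
cv2.imwrite("pics/comb9.png",np.vstack([P(a),P(k)])); print(a.shape,k.shape)
E
```

```text
20.375 [ 461.5 -124.3   57.7] [-3.14e+00  3.00e-03  1.47e-01] [-0.7  0.9  0.1] 17.845894360592666
p 0.85 rows 10 336
10 282 282 [ 566.2 -109.9   48.7]
30 261 292 [ 558.9 -108.8   48.7]
50 262 291 [ 551.7 -109.9   48.7]
70 262 291 [ 544.3 -111.    48.7]
90 263 291 [ 536.8 -112.3   48.7]
110 263 291 [ 529.  -113.5   48.7]
130 263 292 [ 520.9 -114.9   48.7]
150 263 290 [ 512.6 -115.7   48.7]
170 263 290 [ 504.1 -116.9   48.7]
190 263 290 [ 495.3 -118.2   48.7]
210 256 297 [ 486.2 -119.6   48.7]
230 255 299 [ 476.9 -121.2   48.7]
250 257 296 [ 467.3 -122.4   48.7]
270 257 293 [ 457.3 -123.1   48.7]
(288, 429, 3) (184, 430, 3)Traceback (most recent call last):
  File "kn.py", line 8, in <module>
    for v in range(r[:,0].min(),r[:,0].max(),20): q=np.flatnonzero(m[v]); print(v,q[0],q[-1],back(c,[[(q[0]+q[-1])/2,v]],o["tool_pos"][2]-9)[0].round(1))
                                                                                  ~^^^
IndexError: index 0 is out of bounds for axis 0 with size 0
```

View pics/comb9.png

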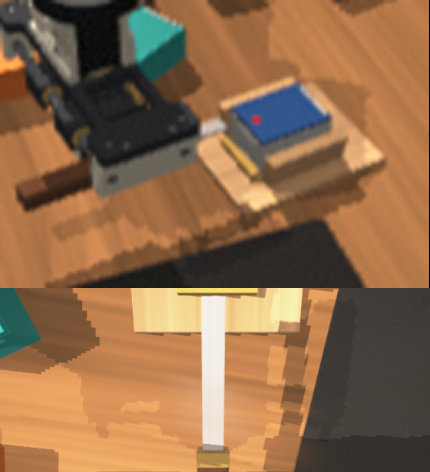

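Blade straight ahead of the tin's front (side crop: tip at (128,222), tin at (115,280)); measured axis is within 1–2 mm of the slot's middle. I lower to slot height and insert.

>>> {"api": "play_rows", "payload": {"rows": [[[0,0,-0.4],[0,0,0]],[[0,0,-0.16],[0,0,0]],[[0,0,0],[0,0,0]],[[0,0,0],[0,0,0]]]}}

```text
time: 21.02
tool_pos: [462.7, -124.9, 42.2]
tcp_rot: [3.141, -0.0, 0.146]
contact_force: [0.5, 0.0, -0.4]
grip_width: 17.2
finger_force: 30.0
```

>>> {"api": "play_rows", "payload": {"rows": [[[0.33,0.05,-0.03],[0,0,0]],[[0.33,0.05,0],[0,0,0]],[[0.3,0.045,0],[0,0,0]],[[0.2,0.03,0],[0,0,0]],[[0,0,0],[0,0,0]]]}}

```text
time: 21.65
tool_pos: [497.8, -119.4, 41.1]
tcp_rot: [3.141, -0.0, 0.147]
contact_force: [-0.0, 0.1, -0.4]
grip_width: 17.9
finger_force: 30.0
```

>>> {"api": "play_rows", "payload": {"rows": [[[0.33,0.05,0],[0,0,0]],[[0,0,0.15],[0,0,0]],[[0,0,0.15],[0,0,0]],[[0,0,0.15],[0,0,0]],[[0,0,0.15],[0,0,0]],[[0,0,0],[0,0,0]]]}}

```text
time: 22.4
tool_pos: [507.4, -118.2, 59.7]
tcp_rot: [3.141, -0.0, 0.146]
contact_force: [-0.1, -0.1, -1.2]
grip_width: 17.5
finger_force: 30.0
```

Run:
```python
from h import *
o=get_obs(); print(o["contact_force"],o["moment"])
c=cam("wrist"); cv2.imwrite("pics/w10.png",c["frame"][:,:,::-1])
s=cam("side"); cv2.imwrite("pics/s10.png",s["frame"][:,:,::-1])
b=cv2.inRange(cv2.cvtColor(s["frame"],cv2.COLOR_RGB2HSV),(103,110,60),(125,255,255)); 
uv=proj(s,[[619,-101,40]])[0]; k,l,st,ce=cv2.connectedComponentsWithStats(b); print(uv,[(st[i],ce[i].round(1)) for i in range(1,k) if st[i,4]>40])
print([r["at"] for r in trace("knife","side")],[ (r["at"],r["p"]) for r in pinpoint("tin1_slot","side")])
```

```text
[-0.14280292 -0.10157951 -1.163516  ] [-0.07669807  0.18728761  0.04825554]
[290.02995017 231.26932677] [(array([204, 152,  22,  10, 123], dtype=int32), array([214.2, 156.9])), (array([281, 224,  25,  11, 170], dtype=int32), array([292.5, 229.4]))]
[[173.8, 218.6], [247.6, 236.1]] [([189.3, 173.0], 0.89), ([214.2, 211.2], 0.84), ([190.3, 221.5], 0.63), ([181.3, 261.3], 0.49)]
```

```bash
cat > lid.py <<'E'
from h import *
s=cam("side"); hsv=cv2.cvtColor(s["frame"],cv2.COLOR_RGB2HSV)
b=cv2.inRange(hsv,(100,90,40),(128,255,255)); b[:,:270]=0; b[:200]=0;b[260:]=0;b[:,340:]=0
p=np.argwhere(b)[:,::-1]; print("blob",p.min(0),p.max(0),p.mean(0).round(1),len(p))
for th in np.arange(0,1.8,.2):
    q=[]
    for x in(-64,0):
        for y in(-25,25): q.append([32+x*np.cos(th)+4*np.sin(th),y,36-x*np.sin(th)+4*np.cos(th)])
    uv=proj(s,pose(q,[619,-101.5,.147],0)); m=hullmask(uv,1); r=np.argwhere(m)[:,::-1]; print(th.round(1),r.min(0),r.max(0),r.mean(0).round(1),len(r))
E
python3 lid.py
```

```text
blob [281 224] [305 235] [292.2 229.3] 185
0.0 [274 222] [306 241] [290.  231.5] 356
0.2 [275 222] [306 237] [290.5 229.5] 304
0.4 [277 222] [306 233] [291.5 227.5] 240
0.6 [279 217] [307 233] [292.6 225.3] 185
0.8 [282 213] [307 233] [294.4 223.2] 95
1.0 [286 210] [307 233] [296.5 221.5] 26
1.2 [290 207] [307 233] [298.8 219.9] 113
1.4 [294 205] [307 233] [300.8 218.9] 195
1.6 [297 203] [309 234] [302.8 218.5] 260
```

>>> {"api": "play_rows", "payload": {"rows": [[[0,0,0.2],[0,0,0]],[[0,0,0.2],[0,0,0]],[[0,0,0.2],[0,0,0]],[[0,0,0],[0,0,0]]]}}

```text
time: 23.15
tool_pos: [507.7, -118.2, 78.0]
tcp_rot: [3.141, -0.001, 0.146]
contact_force: [-0.7, 0.2, -0.2]
grip_width: 17.8
finger_force: 30.0
```

```bash
python3 lid.py | head -1
python3 - <<'E'
from h import *
s=cam("side"); uv=proj(s,[[575,-108,45]])[0].astype(int)
a=cv2.resize(s["frame"][uv[1]-45:uv[1]+45,uv[0]-60:uv[0]+60,::-1],None,fx=4,fy=4,interpolation=cv2.INTER_CUBIC)
c=cam("wrist"); k=cv2.resize(c["frame"][:240,:,::-1],(480,206))
cv2.imwrite("pics/comb11.png",np.vstack([a,k]))
E
```

```text
blob [281 218] [304 233] [293.  225.5] 109
```

View pics/comb11.png

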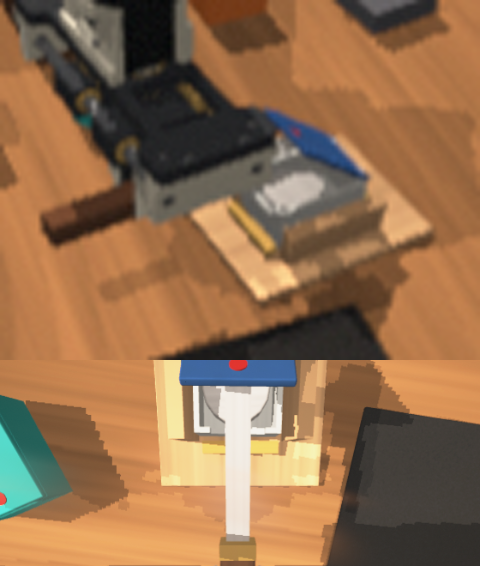

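The lid is clearly up on the blade (side crop: blue lid at (140,315), about 0.7 rad; wrist strip: blade under the lid at column 237, casting visible). I go on upwards, then forwards.

>>> {"api": "play_rows", "payload": {"rows": [[[0,0,0.25],[0,0,0]],[[0,0,0.25],[0,0,0]],[[0.1,0.015,0.15],[0,0,0]],[[0.2,0.03,0],[0,0,0]],[[0.2,0.03,0],[0,0,0]],[[0.2,0.03,0],[0,0,0]],[[0.2,0.03,0],[0,0,0]],[[0.15,0.02,0],[0,0,0]],[[0,0,0],[0,0,0]]]}}

```text
time: 24.42
tool_pos: [539.3, -113.4, 96.7]
tcp_rot: [3.141, -0.0, 0.147]
contact_force: [0.5, 0.3, -0.3]
grip_width: 17.6
finger_force: 30.0
```

```bash
python3 lid.py
python3 - <<'E'
from h import *
print(get_obs()["contact_force"]); c=cam("wrist"); print(blues(c,80,50).round(1))
hsv=cv2.cvtColor(c["frame"],cv2.COLOR_RGB2HSV); b=cv2.inRange(hsv,(100,90,40),(128,255,255)); p=np.argwhere(b); print(p.min(0),p.max(0),len(p))
E
```

```text
blob [295 207] [306 233] [301.5 220.7] 136
0.0 [274 222] [306 241] [290.  231.5] 356
0.2 [275 222] [306 237] [290.5 229.5] 304
0.4 [277 222] [306 233] [291.5 227.5] 240
0.6 [279 217] [307 233] [292.6 225.3] 185
0.8 [282 213] [307 233] [294.4 223.2] 95
1.0 [286 210] [307 233] [296.5 221.5] 26
1.2 [290 207] [307 233] [298.8 219.9] 113
1.4 [294 205] [307 233] [300.8 218.9] 195
1.6 [297 203] [309 234] [302.8 218.5] 260
[ 0.19680154  0.60797913 -0.77586632]
[[645.3 -97.5  55.6   7.7 -81.6]]
[  0 210] [ 21 348] 2193
```

The lid stands at about 1.4 rad. I withdraw the blade and bring the knife back to its place.

>>> {"api": "play_rows", "payload": {"rows": [[[-0.9,-0.135,0],[0,0,0]],[[-0.9,-0.135,0],[0,0,0]],[[-0.9,-0.135,0],[0,0,0]],[[-0.03,-0.92,0],[0,0,-0.19]],[[-0.03,-0.92,0],[0,0,-0.19]],[[-0.03,-0.92,0],[0,0,-0.19]],[[-0.03,-0.92,0],[0,0,-0.18]],[[0,-0.92,0],[0,0,-0.18]],[[0,0,-1],[0,0,0]],[[0,0,-0.8],[0,0,0]],[[0,0,-0.4],[0,0,0]],[[0,0,0],[0,0,0]]]}}

```text
time: 26.02
tool_pos: [454.0, -263.3, 30.3]
tcp_rot: [-3.141, 0.001, 0.017]
contact_force: [0.1, -0.8, -0.3]
grip_width: 17.6
finger_force: 30.0
```

```bash
python3 lid.py|head -1
python3 - <<'E'
from h import *
o=get_obs(); print(o["tool_pos"],o["tcp_rot"])
c=cam("wrist")
for r in trace("knife","wrist")[:1]:
    m=r["mask"]; print(r["p"],m.sum(),r["at"])
print([(r["at"],round(r["p"],2),back(c,[r["at"][::-1]],6)[0].round(1)) for q in("knife","driver","ring_blank") for r in pinpoint(q,"wrist")[:1]])
E
```

```text
blob [295 207] [306 233] [300.8 219.6] 164
[ 454.42807099 -263.64023232   31.03520148] [ 3.14135670e+00 -1.57579524e-04  1.67891246e-02]
0.96 9422 [174.7, 275.4]
[([255.4, 277.8], 0.88, array([ 451.1, -263.4,    6. ]))]
```

Lid still up after withdrawal. Lower to the mat, release, rise.

>>> {"api": "play_rows", "payload": {"rows": [[[0,0,-0.15],[0,0,0]],[[0,0,-0.12],[0,0,0]],[[0,0,-0.05],[0,0,0]],[[0,0,0],[0,0,0]]]}}

```text
time: 26.82
tool_pos: [454.2, -263.5, 20.9]
tcp_rot: [-3.141, 0.0, 0.017]
contact_force: [-0.2, -0.2, -0.1]
grip_width: 17.7
finger_force: 30.0
```

>>> {"api": "play_rows", "payload": {"rows": [[[0,0,-0.03],[0,0,0]],[[0,0,0],[0,0,0]]]}}

```text
time: 27.08
tool_pos: [454.3, -263.6, 20.6]
tcp_rot: [3.141, -0.0, 0.017]
contact_force: [-2.0, 0.1, 4.3]
grip_width: 17.6
finger_force: 30.0
```

>>> {"api": "play_rows", "payload": {"rows": [[[0,0,0],[0,0,0]],[[0,0,0],[0,0,0]],[[0,0,0],[0,0,0]],[[0,0,0.4],[0,0,0]],[[0,0,1],[0,0,0]],[[-0.3,0,1],[0,0,0]],[[-0.8,0,1],[0,0,0]],[[-0.9,0,0.7],[0,0,0]],[[0,0,0],[0,0,0]]], "hand": -0.1}}

```text
time: 28.2
tool_pos: [394.0, -264.2, 145.4]
tcp_rot: [3.139, -0.003, 0.015]
contact_force: [0.9, -1.1, 0.4]
grip_width: 41.1
finger_force: 0.0
```

```bash
python3 lid.py|head -1
python3 - <<'E'
from h import *
o=get_obs(); print(o["time"],o["tool_pos"],o["contact_force"],o["grip_width"])
c=cam("wrist"); s=cam("side"); 
print([(r["at"],round(r["p"],2),back(c,[r["at"][::-1]],3)[0].round(1)) for r in pinpoint("knife","wrist")])
t=trace("knife","wrist"); print([(r["p"].__round__(2),r["mask"].sum(),r["at"]) for r in t])
for r in trace("knife","side")[:2]: print(r["p"],r["at"], fit(SH["knife"],3,[(s,r["mask"])],[454,-264,0.01]))
w=cam("scene"); print(blues(w,39,60).round(1))
for q in("tin1_slot",): print([(np.round(r["at"]),round(r["p"],2)) for r in pinpoint(q,"scene")])
E
```

```text
blob [295 207] [306 233] [300.8 219.6] 160
28.25 [ 394.49336369 -264.00505058  144.35263604] [-0.18805285  0.3363916   0.49990395] 41.02362277348302
[([125.4, 273.7], 0.84, array([ 452.8, -260.1,    3. ]))]
[(0.64, np.int64(4406), [113.0, 277.6])]
0.66 [303.9, 247.9] (array([ 4.54819768e+02, -2.65270128e+02,  1.60778614e-02]), np.float64(0.9363825363825364))
0.41 [360.4, 272.1] (array([ 4.54e+02, -2.64e+02,  1.00e-02]), np.float64(-0.0))
[[ 628.6 -962.1  172.4   46.8   41.1]
 [ 632.7 -104.2   50.8   42.3   24.6]
 [ 540.8  174.3   55.4   49.     1. ]
 [ 534.3  347.1   58.3   48.2    3.8]]
[(array([184., 387.]), 0.92), (array([199., 310.]), 0.89), (array([182., 327.]), 0.89), (array([257., 343.]), 0.65), (array([208., 356.]), 0.6)]
```

```bash
python3 -c "
from plant import *
print(bot.close_job())"
```

```text
the job is handed in; nothing more can be done
None
```

I handed the job in at about 28 s with the heavy (middle) tin in the holder and its lid levered up to about 1.4 rad; the hand-in returned no verdict, the knife is back on the mat and the two light tins are still in the rack, but I viewed 12 pictures instead of the allowed 10.

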